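# Tip the rivet anvil plate over onto the stone slab

## Robot

A 7-joint arm with a two-finger parallel gripper is mounted at the origin on the work surface. World frame = base frame: x ahead of the robot, y to its left, z up, the work surface at z = 0. Lengths are in m, angles in rad, forces in N, time in s.
With the tool pointing down it reaches from about 0.425 to 0.925 m from the base axis. Payload 6.8 kg.
Tool frame: the origin (TCP) lies on the mounting face of the last link; the fingertips stand 173 mm ahead of it and the grasp point (between the pads) lies 155 mm ahead of it; z points along the fingers, y is the line along which they close (so a half turn about z gives the same grasp; the last joint's range is limited). The gripper opens to 85 mm and grips with 20 to 120 N. Pads are 22 mm wide; open, the fingers measure 114 mm over their backs; the gripper's body (76 mm by 85 mm) begins 54 mm behind the grasp point. The pads swing forward as they close: fully open they stand 13 mm farther back than shut.
Start: joints at [-1.455, 0.477, 0.022, 1.555, -0.011, 1.109, -0.083], TCP at [0.15, 0.658, 0.405] pointing down, gripper open.
Joint ranges: [-2.96, 2.96], [-0.34, 2.1], [-1.41, 1.46], [0.24, 2.44], [-1.37, 4.51], [0.17, 1.92], [-2.96, 2.96]. Speed limits (rad/s): [2.39, 2.39, 3.14, 3.14, 3.14, 3.14, 3.14].

## Interface

Orientations are given as a unit quaternion [w, x, y, z].
In Python, from station import bot gives the robot as it stands. The module is installed in compiled form; this text tells all that it offers.
- The arm moves only by the shell command python3 -m pendant 'ROWS' [FORCE]. ROWS is JSON, a list of rows, each a list of 5 numbers: the finger opening in m, from 0 to 0.0854, then the shift along the tool's x, y, z in m, then the turn about the tool's z in degrees. In form: [[jaw, x, y, z, yaw], ...]. A call has 1 to 12 rows; each row shifts and turns the commanded pose from where the row before left it, along the tool's axes as they then stand; what a row does not reach is not made up. A row lasts 1/12 s, in which the tool goes at most 41.7 mm and 7.16 degrees, less where a joint would pass 70% of its speed; a pose out of reach is approached as far as the arm can. A call with a gripper value outside its range is refused whole. The fingers move at their own pace and stop on an object; FORCE is the grip in N (left out, the last holds). Time passes only in rows, so rows that do not move let the fingers close. It gives the time, the measured TCP pose, the force, the opening and the grip force at its end, in the units of the state.
- bot.get_obs(): the state, without advancing time (a new reading comes with each control period).
- bot.read_camera(name): name is "scene" or "top" or "wrist"; returns (picture, depth): 400x640x3 uint8, blue, green, red; 400x640 float32, m along the optical axis (not along the pixel's ray), 0 where there is no reading.
- bot.camera_model(name): a dict with "intrinsics" (3x3 intrinsics, pixels), "R" (3x3) and "t" (3): a world point X has camera coordinates R X + t. Camera axes: x right, y down, z forward; pixel columns grow to the right and rows downward; lengths in m; the calibration is good to about 2 mm. A picture is of the moment at which its call begins: read the wrist's pose just before it. camera_model takes no time and is no camera call; for the wrist camera it gives the pose at the moment of the call.
- bot.hand_in(): hands the job in; it is judged then, once.
Trained networks look in the newest picture that a camera, given by its name, has taken for a name from the list of things; names that differ only in an ending like _2 or _b are one class to them, and where a whole thing is asked for, a point or a joint stands for the part that bears it (a point fixed in the world has none). Each returns a list of dicts, best first, with "score" (0 to 1); they miss things now and then, are a little off and sometimes report something else, mostly with a low value. They report only what shows in the picture. A call takes as long as a camera call. They do not tell look-alikes from the thing itself.
- bot.boxes_of(name, camera): "at" ([column, row] in pixels, amid what is visible of it).
- bot.trace(name, camera): "mask" (400x640 bool, what is visible of it) and "at" ([column, row] in pixels, amid what is visible of it).
- bot.pinpoint(name, camera): "at" ([column, row] in pixels: a listed point, or the origin of a listed thing).
The state is a dict: "t": time; "q": joint angles; "joint_vel": joint speeds; "joint_torque": joint torques, N m; "eef_pos": TCP position; "tool_rot": TCP orientation; "contact_force": force on the tool from outside, world axes, zero at the start; "torque": the same for the moment, N m; "gripper_width": opening from 0.0 (shut) to 1.0 (fully open); "grasp_force": force on a finger pad.
Only numpy, scipy, OpenCV 4.12 (cv2) and the standard library are available. Lean on these libraries where they do the work, as an engineer would, in place of code of your own. Each camera call takes 0.05 s, during which the arm holds its last target. There are 200 camera calls.

## Task

The aluminium rivet anvil plate lies cups down on the bench in front of the stone slab: without gripping, lifting or carrying it, push it with the fingers against the slab's long edge until it tips up on that edge and turns over onto the slab, cups up. Then push it on until it lies flat and wholly on the slab with nothing overhanging. Leave the jar, the awl and the hammer where they are.

Things in the scene. Friction and masses are not known exactly. Their poses are not given: they have to be found in the camera images.
- plate: loose aluminium plate, 95 (its x) by 120 (its y) by 14 mm thick, about 0.43 kg, not slippery; its two 120 mm edges are bevelled 45 degrees from both faces to a nose at half thickness (each face 81 mm wide), the other sides flat. Origin at its centre. z is up at the start, smooth face on top; the -z face has six round cups 10 to 20 mm wide, 5 deep, hidden at the start. Its +x edge faces the slab, 25 to 75 mm off, up to 0.3 rad out of parallel.
- slab: dark stone slab fixed to the bench, 170 mm (its x) by 340 mm (its y) by 16 mm high with upright sides; origin at the centre of its underside, on the bench. The plate lies before its long -x side (the upright wall at x = -85 mm in its frame); push along its +x. The bench is at height 0, the slab's top at 16 mm.
- near_right (a point): middle (at half thickness) of the end of the plate's near (-x, away from the slab) bevelled long edge on its -y side; plate frame (-47.5, -60, 0) mm
- near_left (a point): middle (at half thickness) of the end of the plate's near (-x, away from the slab) bevelled long edge on its +y side; plate frame (-47.5, +60, 0) mm
- far_right (a point): middle (at half thickness) of the end of the plate's far (+x, towards the slab) bevelled long edge on its -y side; plate frame (+47.5, -60, 0) mm
- far_left (a point): middle (at half thickness) of the end of the plate's far (+x, towards the slab) bevelled long edge on its +y side; plate frame (+47.5, +60, 0) mm
- jar: bystander: small closed jar with a steel cap, 42 mm across, 45 mm high, standing on the slab near the +y end of its top, 120 to 150 mm from the slab's centre; origin at the centre of its underside
- awl: bystander: wooden-handled awl, 140 mm long, lying across the slab's top near its -y end, 130 to 145 mm from the slab's centre; origin at mid-length on its underside, its length along its x
- hammer: bystander: steel-headed hammer with wooden handle, 240 mm long, lying on the bench beyond the slab's +x side; origin at mid-length on its underside, its length along its x
Things that resemble listed ones, but are neither listed nor needed, are in the scene too. There is more than one size of the plate; the one meant has the size given above.

How it is judged:
On the way:
1. the plate is tipped up, its far edge still down at the foot of the slab's long side (angle between plate's own z axis and vertical between 0.6 and 1.5 rad and height (world z) of each of far_right, far_left below 0.022 m and x of far_right in the frame of slab between -0.125 and -0.08 m and x of far_left in the frame of slab between -0.125 and -0.08 m), for 0.05 s.
At the end, for the whole second after the job is handed in: the plate lies cups up (turned over, within 0.1 rad of level), at rest, flat on the slab (mid-thickness of its edges 18 to 29 mm above the bench), all four corners within the slab's outline (2 mm grace) (angle between plate's own z axis and vertical above 3.04 rad and linear speed of plate below 0.02 m/s and x of near_right in the frame of slab between -0.087 and 0.087 m and y of near_right in the frame of slab between -0.172 and 0.172 m and height (world z) of near_right between 0.018 and 0.029 m and x of near_left in the frame of slab between -0.087 and 0.087 m and y of near_left in the frame of slab between -0.172 and 0.172 m and height (world z) of near_left between 0.018 and 0.029 m and x of far_right in the frame of slab between -0.087 and 0.087 m and y of far_right in the frame of slab between -0.172 and 0.172 m and height (world z) of far_right between 0.018 and 0.029 m and x of far_left in the frame of slab between -0.087 and 0.087 m and y of far_left in the frame of slab between -0.172 and 0.172 m and height (world z) of far_left between 0.018 and 0.029 m); the robot touches nothing.
It fails at once if the plate is lifted or carried: all four corners more than 50 mm above the bench (height (world z) of each of near_right, near_left, far_right, far_left above 0.05 m).
It fails at once if the jar is disturbed: moved more than 20 mm (distance of jar from where it was at the start of the episode above 0.02 m).
It fails at once if the awl is disturbed: moved more than 20 mm (distance of awl from where it was at the start of the episode above 0.02 m).
It fails at once if the hammer is disturbed: moved more than 20 mm (distance of hammer from where it was at the start of the episode above 0.02 m).
It also fails if it takes over 54 s, if anything falls off the work surface, if the arm or the gripper's body presses on something with over 40 N, if the wrist force passes 120 N, or if a joint passes its speed limit or range.

## Working session

There is one attempt and no reset: what is moved stays moved. The work goes in short steps, Python scripts to look and compute and a shell command to move; the robot and the scene stay as the last step left them, time stands still between calls to the robot, and variables do not carry over. Pictures are saved under pics/ and viewed, at most 10 in all, crops included, and the job is handed in when it is done.

```bash
mkdir -p pics; cat > h.py <<'E'
import numpy as np, cv2
from station import bot
def world(cam,px,d):
    m=bot.camera_model(cam);K=np.array(m["intrinsics"]);R=np.array(m["R"]);t=np.array(m["t"])
    px=np.atleast_2d(px).astype(float);d=np.atleast_1d(d)
    c=np.c_[(px[:,0]-K[0,2])/K[0,0]*d,(px[:,1]-K[1,2])/K[1,1]*d,d]
    return (c-t)@R
def onplane(cam,px,z):
    m=bot.camera_model(cam);K=np.array(m["intrinsics"]);R=np.array(m["R"]);t=np.array(m["t"])
    px=np.atleast_2d(px).astype(float)
    ray=np.c_[(px[:,0]-K[0,2])/K[0,0],(px[:,1]-K[1,2])/K[1,1],np.ones(len(px))]@R
    o=-R.T@t
    return o+ray*((z-o[2])/ray[:,2])[:,None]
E
python3 - <<'E'
from h import *
o=bot.get_obs();print(o["t"],o["eef_pos"],o["tool_rot"])
p,d=bot.read_camera("top");cv2.imwrite("pics/a.png",p)
for n in ["plate","slab","jar","awl","hammer"]:
    for r in bot.trace(n,"top")[:3]:
        m=r["mask"];c,s=np.array(r["at"]),r["score"]
        ys,xs=np.nonzero(m);W=world("top",np.c_[xs,ys],d[ys,xs]);z=np.median(W[:,2])
        q=cv2.minAreaRect(W[:,:2].astype(np.float32)*1000)
        print(n,round(s,2),c.round(),"z",z.round(3),"rect",np.round(q[0]),np.round(q[1]),round(q[2],1))
for n in ["near_right","near_left","far_right","far_left"]:
    for r in bot.pinpoint(n,"top")[:2]: print(n,round(r["score"],2),np.round(r["at"]),onplane("top",r["at"],.007).round(3))
p,d=bot.read_camera("scene");cv2.imwrite("pics/b.png",p)
E
```

```text
0.0 [0.14970933 0.65789545 0.40371972] [-5.31422258e-05  1.11649136e-01  9.93747269e-01 -9.12909617e-04]
plate 0.91 [448. 118.] z 0.009 rect [585. -55.] [ 86. 427.] 44.7
plate 0.72 [430. 192.] z 0.014 rect [483. -78.] [125. 305.] 51.0
plate 0.66 [459. 314.] z 0.019 rect [ 361. -106.] [325. 168.] 51.6
slab 0.61 [332. 182.] z 0.016 rect [576.  75.] [174. 347.] 85.1
jar 0.62 [328. 244.] z 0.061 rect [433.  80.] [39. 37.] 0.5
jar 0.55 [328. 184.] z 0.016 rect [575.  76.] [175. 346.] 84.9
awl 0.87 [355. 113.] z 0.038 rect [576.  33.] [326. 129.] 10.5
hammer 0.85 [245. 171.] z 0.024 rect [536. 233.] [386. 179.] 26.6
near_right 0.87 [407. 326.] [[ 0.272 -0.078  0.007]]
near_right 0.83 [459. 175.] [[ 0.582 -0.192  0.007]]
near_left 0.78 [436. 144.] [[ 0.65  -0.145  0.007]]
near_left 0.72 [451. 260.] [[ 0.406 -0.171  0.007]]
far_right 0.92 [458.  99.] [[ 0.75  -0.193  0.007]]
far_right 0.78 [414. 156.] [[ 0.622 -0.098  0.007]]
far_left 0.92 [394. 217.] [[ 0.493 -0.055  0.007]]
far_left 0.61 [422. 119.] [[ 0.705 -0.117  0.007]]
```

View pics/a.png

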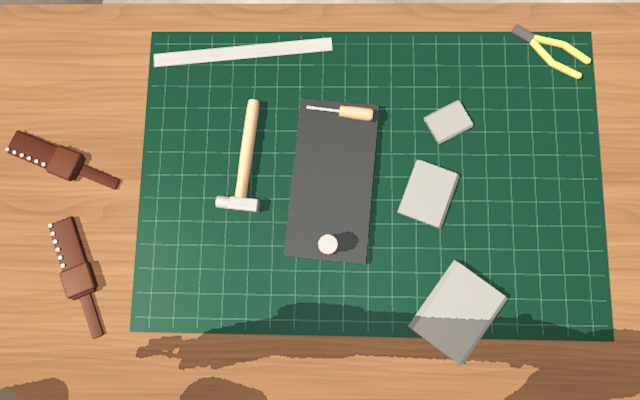

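View pics/b.png

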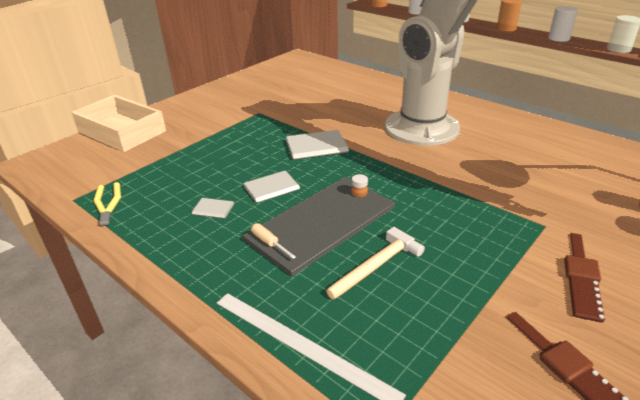

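The top view shows the slab at about (332,182), with the awl and jar on it. The middle plate at (428,193) is the candidate. There is a smaller look-alike at (448,121) and a larger one at (458,312). Next I measure it precisely.

```bash
cat >> h.py <<'E'
def comps(cam="top",lo=120):
    p,d=bot.read_camera(cam)
    hsv=cv2.cvtColor(p,cv2.COLOR_BGR2HSV)
    m=((hsv[...,1]<60)&(hsv[...,2]>lo)).astype(np.uint8)
    return p,d,m
def rect(m,pt,z,cam="top"):
    n,l=cv2.connectedComponents(m);k=l[pt[1],pt[0]]
    ys,xs=np.nonzero(l==k);W=onplane(cam,np.c_[xs,ys],z)
    q=cv2.minAreaRect((W[:,:2]*1000).astype(np.float32));return q,cv2.boxPoints(q)
E
python3 - <<'E'
from h import *
p,d,m=comps()
for pt in [(428,193),(448,121),(458,300)]:
    q,b=rect(m,pt,.011);print(np.round(q[0]),np.round(q[1]),round(q[2],1),b.round().tolist(), d[pt[1],pt[0]], world("top",pt,d[pt[1],pt[0]]).round(3))
s=(p.max(2)<110)&(p.max(2).astype(int)-p.min(2)<14)
s=cv2.morphologyEx(s.astype(np.uint8),cv2.MORPH_OPEN,np.ones((5,5)))
q,b=rect(s,(332,182),.016);print(q,b.round().tolist())
for n in["jar","awl","hammer"]:
    print(n,[(round(r["score"],2),onplane("top",r["at"],.016).round(3)) for r in bot.pinpoint(n,"top")[:2]])
E
```

```text
[ 543. -125.] [ 96. 124.] 69.6 [[468.0, -148.0], [585.0, -192.0], [618.0, -101.0], [502.0, -58.0]] 0.8939424 [[ 0.543 -0.124  0.013]]
[ 698. -170.] [68. 89.] 27.6 [[647.0, -146.0], [689.0, -225.0], [749.0, -194.0], [707.0, -115.0]] 0.91632545 [[ 0.699 -0.17   0.01 ]]
[ 304. -179.] [130. 165.] 54.2 [[199.0, -183.0], [333.0, -280.0], [409.0, -175.0], [275.0, -78.0]] 0.85633934 [[ 0.327 -0.178  0.02 ]]
((544.9078369140625, 125.847412109375), (1424.7901611328125, 860.052001953125), 89.79016876220703) [[112.0, -585.0], [972.0, -588.0], [978.0, 837.0], [117.0, 840.0]]
jar [(0.52, array([[0.435, 0.077, 0.016]]))]
awl [(0.5, array([[ 0.581, -0.185,  0.016]]))]
hammer [(0.9, array([[0.625, 0.261, 0.016]])), (0.68, array([[ 0.5  , -0.053,  0.016]]))]
```

```bash
python3 -m pendant '[[0.0854,-0.035,-0.02,0,0],[0.0854,-0.035,-0.02,0,0],[0.0854,-0.035,-0.02,0,0],[0.0854,-0.035,-0.02,0,0],[0.0854,-0.035,-0.02,0,0],[0.0854,-0.035,-0.02,0,0],[0.0854,-0.035,-0.02,0,0],[0.0854,-0.035,-0.02,0,0],[0.0854,-0.035,-0.02,0,0],[0.0854,-0.035,-0.02,0,0],[0.0854,-0.035,-0.02,0,0],[0.0854,-0.035,-0.02,0,0]]'; python3 -m pendant '[[0.0854,0,0,0,7],[0.0854,0,0,0,7],[0.0854,0,0,0,7],[0.0854,0,0,0,7],[0.0854,0,0,0,7],[0.0854,0,0,0,7],[0.0854,0,0,0,7],[0.0854,0,0,0,7],[0.0854,0,0,0,7],[0.0854,0,0,0,7],[0.0854,0,0,0,7],[0.0854,0,0,0,5]]'
```

```text
t: 1.75
eef_pos: [0.5073, 0.3294, 0.405]
tool_rot: [0.0, 0.112, 0.994, 0.0]
contact_force: [0.2, 0.7, 0.0]
gripper_width: 1.001
grasp_force: 0.0
t: 2.75
eef_pos: [0.506, 0.3311, 0.4048]
tool_rot: [-0.0, 0.738, 0.675, 0.0]
contact_force: [0.7, -0.5, 0.3]
gripper_width: 1.0
grasp_force: 0.0
```

```bash
python3 -m pendant '[[0.06,-0.039,0.005,0,0],[0.06,-0.039,0.005,0,0],[0.06,-0.039,0.005,0,0],[0.06,-0.039,0.005,0,0],[0.06,-0.039,0.005,0,0],[0.06,-0.039,0.005,0,0],[0.06,-0.039,0.005,0,0],[0.06,-0.039,0.005,0,0],[0.06,-0.039,0.005,0,0],[0.06,-0.039,0.005,0,0],[0.06,-0.039,0.005,0,0],[0.06,-0.039,0.005,0,0]]'; python3 -m pendant '[[0.06,-0.039,0.005,0,0],[0.06,-0.039,0.005,0,0],[0.06,0,0,0.04,0],[0.06,0,0,0.04,0],[0.06,0,0,0.04,0],[0.06,0,0,0.04,0],[0.06,0,0,0.04,0],[0.06,0,0,0,0],[0.06,0,0,0,0]]'; python3 - <<'E'
from h import *
o=bot.get_obs();print(o["eef_pos"],o["tool_rot"],o["contact_force"],o["gripper_width"])
p,d=bot.read_camera("wrist");q,_=bot.read_camera("scene")
cv2.imwrite("pics/c.png",np.hstack([cv2.resize(p,(400,250)),cv2.resize(q[80:330,120:520],(400,250))]))
E
```

```text
t: 3.75
eef_pos: [0.5262, -0.1422, 0.4051]
tool_rot: [0.0, 0.736, 0.677, 0.0]
contact_force: [-0.5, -0.1, 0.1]
gripper_width: 0.699
grasp_force: 0.0
t: 4.5
eef_pos: [0.5293, -0.2189, 0.2037]
tool_rot: [-0.002, 0.736, 0.677, -0.001]
contact_force: [0.3, 0.1, 1.4]
gripper_width: 0.705
grasp_force: 0.0
[ 0.52930239 -0.21887336  0.20369029] [-0.00170142  0.73631076  0.67664041 -0.00115078] [0.34326211 0.10138567 1.37334803] 0.7047749841718789
```

View pics/c.png

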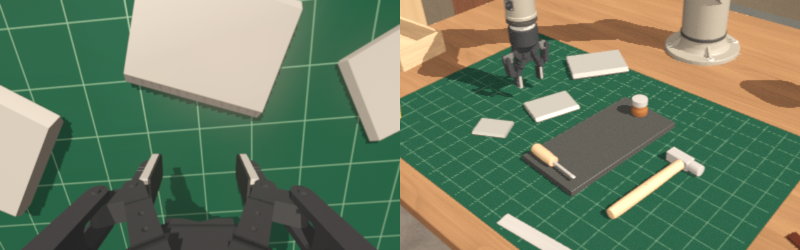

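The wrist view shows the middle plate above the fingers, its near right corner at (260,115) closest to them. The flanking look-alikes are clear. Descending to the bench.

```bash
python3 -m pendant '[[0.06,0,0,0.03,0],[0.06,0,0,0.002,0],[0.06,0,0,0,0],[0.06,0,0,0,0]]';python3 -m pendant '[[0.06,0,0,0.002,0],[0.06,0,0,0,0]]';python3 -m pendant '[[0.06,0,0,0.002,0],[0.06,0,0,0,0]]'
```

```text
t: 4.93
eef_pos: [0.5306, -0.2193, 0.1748]
tool_rot: [0.001, 0.736, 0.677, 0.001]
contact_force: [0.0, -0.2, 0.9]
gripper_width: 0.701
grasp_force: 0.0
t: 5.1
eef_pos: [0.5304, -0.2191, 0.1719]
tool_rot: [0.001, 0.736, 0.677, 0.001]
contact_force: [0.4, 1.2, 1.4]
gripper_width: 0.704
grasp_force: 0.0
t: 5.27
eef_pos: [0.53, -0.219, 0.169]
tool_rot: [0.0, 0.736, 0.677, 0.0]
contact_force: [-0.6, 0.4, 0.2]
gripper_width: 0.706
grasp_force: 0.0
```

```bash
for i in 1 2; do python3 -m pendant '[[0.06,0,0,0.001,0],[0.06,0,0,0,0]]' | sed -n '2p;4p';done
```

```text
eef_pos: [0.53, -0.2191, 0.1684]
contact_force: [-2.0, 0.9, 9.5]
eef_pos: [0.53, -0.2192, 0.1683]
contact_force: [-4.7, 3.5, 19.2]
```

```bash
python3 -m pendant '[[0.06,0,0,-0.003,0],[0.06,0.01,0,0,0],[0.06,0.01,0,0,0],[0.06,0.008,0,0,0],[0.06,0.008,0,0,0],[0.06,0.008,0,0,0],[0.06,0.008,0,0,0],[0.06,0.008,0,0,0],[0.06,0.008,0,0,0],[0.06,0.008,0,0,0],[0.06,0.008,0,0,0],[0.06,0,0,0,0]]'; python3 - <<'E'
from h import *
p,d,m=comps()
o=bot.get_obs();print(o["eef_pos"],o["contact_force"])
q,_=bot.read_camera("wrist")
cv2.imwrite("pics/d.png",np.hstack([cv2.resize(q,(400,250)),cv2.resize(p[60:285,250:610],(400,250))]))
E
```

```text
t: 6.6
eef_pos: [0.537, -0.1331, 0.1694]
tool_rot: [-0.001, 0.735, 0.678, 0.0]
contact_force: [-0.4, -0.5, -0.1]
gripper_width: 0.703
grasp_force: 0.0
[ 0.53696947 -0.13377599  0.16952727] [ 0.03419436 -0.00540542  0.2900872 ]
```

View pics/d.png

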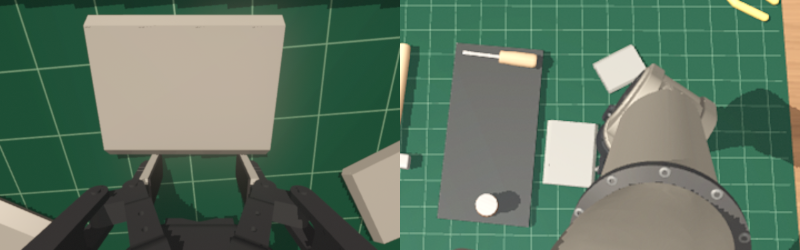

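The plate is square against both fingers and parallel to the slab, about 20 mm off. Pushing on to contact.

```bash
python3 -m pendant '[[0.06,0.008,0,0,0],[0.06,0.007,0,0,0],[0.06,0,0,0,0]]' | sed -n '1,2p;4p'; for i in 1 2 3 4; do python3 -m pendant '[[0.06,0.002,0,0,0],[0.06,0,0,0,0]]' | sed -n '2p;4p';done
```

```text
t: 6.95
eef_pos: [0.5384, -0.1192, 0.1697]
contact_force: [0.2, 0.2, 0.3]
eef_pos: [0.5384, -0.1182, 0.1697]
contact_force: [-0.4, -1.5, -0.5]
eef_pos: [0.5386, -0.1164, 0.1697]
contact_force: [-0.6, -3.0, 1.3]
eef_pos: [0.5387, -0.1143, 0.1697]
contact_force: [-0.3, -3.9, 0.6]
eef_pos: [0.5389, -0.1125, 0.1697]
contact_force: [-0.1, -4.1, 0.5]
```

```bash
for i in 1 2 3 4; do python3 -m pendant '[[0.06,0.0015,0,0,0],[0.06,0,0,0,0]]' | sed -n '2p;4p';done
```

```text
eef_pos: [0.5388, -0.112, 0.1698]
contact_force: [-0.2, -6.8, 0.5]
eef_pos: [0.5388, -0.1115, 0.1698]
contact_force: [-0.8, -9.7, -0.2]
eef_pos: [0.5387, -0.1111, 0.1699]
contact_force: [-1.2, -13.0, -1.7]
eef_pos: [0.5387, -0.1107, 0.1699]
contact_force: [-0.2, -16.2, -2.4]
```

```bash
python3 -m pendant '[[0.06,0.002,0,0,0],[0.06,0,0,-0.002,0],[0.06,0,0,-0.002,0],[0.06,0,0,0,0]]' | sed -n '2p;4p'; for i in 1 2 ; do python3 -m pendant '[[0.06,0,0,-0.002,0],[0.06,0,0,-0.002,0],[0.06,0,0,0,0]]' | sed -n '2p;4p';done
python3 - <<'E'
from h import *
p,d=bot.read_camera("scene");q,_=bot.read_camera("wrist")
cv2.imwrite("pics/e.png",np.hstack([cv2.resize(q,(400,250)),cv2.resize(p[130:255,200:400],(400,250))]))
E
```

```text
eef_pos: [0.5386, -0.1102, 0.1743]
contact_force: [-1.9, -19.4, -2.1]
eef_pos: [0.5387, -0.1099, 0.1783]
contact_force: [-0.8, -20.2, -0.1]
eef_pos: [0.5387, -0.1096, 0.1824]
contact_force: [-2.8, -18.9, 0.5]
```

View pics/e.png

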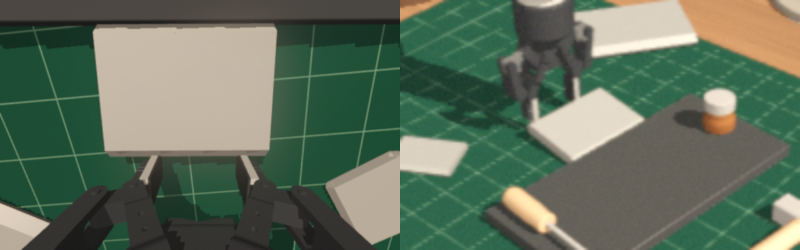

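```bash
cat >> h.py <<'E'
def tilt():
    p,d=bot.read_camera("wrist");o=bot.get_obs()
    r=bot.trace("plate","wrist")
    if not r: print("no plate");return
    for r in r[:2]:
        ys,xs=np.nonzero(cv2.erode((r["mask"]&(d>0)).astype(np.uint8),np.ones((5,5))));W=world("wrist",np.c_[xs,ys],d[ys,xs])
        a=np.deg2rad(85.1);S=W[:,:2]-[.576,.075]
        sx=S@[np.cos(a),np.sin(a)];sy=S@[-np.sin(a),np.cos(a)]
        c=np.polyfit(sx,W[:,2],1)
        print(round(r["score"],2),"sx",np.percentile(sx,[1,99]).round(3),"sy",np.percentile(sy,[1,99]).round(3),"z",np.percentile(W[:,2],[2,50,98]).round(4),"slope deg",np.degrees(np.arctan(c[0])).round(1),"rms",np.std(W[:,2]-np.polyval(c,sx)).round(4))
    print(o["eef_pos"].round(4),o["contact_force"].round(1))
E
python3 -c "
from h import *
tilt()"
```

```text
0.97 sx [-0.173 -0.086] sy [-0.028  0.087] z [0.0123 0.0206 0.0264] slope deg -7.7 rms 0.001
0.84 sx [-0.272 -0.185] sy [-0.167 -0.099] z [0.0046 0.0104 0.0115] slope deg -1.2 rms 0.0014
[ 0.5387 -0.1097  0.1822] [ -2.3 -19.   -0. ]
```

Depth confirms the plate is lifting with the fingers: 7.7° tilt and no slip. Continuing the arc.

```bash
python3 -m pendant '[[0.06,0.0003,0,-0.002,0],[0.06,0.0003,0,-0.002,0],[0.06,0.0003,0,-0.002,0],[0.06,0.0005,0,-0.002,0],[0.06,0.0005,0,-0.002,0],[0.06,0.0005,0,-0.002,0],[0.06,0.0005,0,-0.002,0],[0.06,0.0005,0,-0.002,0],[0.06,0,0,0,0]]'|sed -n '2p;4p';python3 -c "
from h import *
tilt()"
```

```text
eef_pos: [0.5391, -0.1061, 0.1987]
contact_force: [-2.5, -18.1, 3.0]
0.91 sx [-0.29  -0.226] sy [0.169 0.226] z [0.011  0.0197 0.0211] slope deg -6.9 rms 0.0024
0.77 sx [-0.171 -0.086] sy [-0.028  0.087] z [0.015  0.0294 0.0411] slope deg -17.5 rms 0.0011
[ 0.5391 -0.1061  0.1986] [ -2.5 -18.2   3.3]
```

```bash
python3 -m pendant '[[0.06,0.0007,0,-0.002,0],[0.06,0.0007,0,-0.002,0],[0.06,0.0007,0,-0.002,0],[0.06,0.0007,0,-0.002,0],[0.06,0.0008,0,-0.002,0],[0.06,0.0008,0,-0.002,0],[0.06,0.0009,0,-0.002,0],[0.06,0.001,0,-0.002,0],[0.06,0.001,0,-0.002,0],[0.06,0,0,0,0]]'|sed -n '2p;4p';python3 -c "
from h import *
tilt()"
```

```text
eef_pos: [0.5398, -0.0983, 0.2169]
contact_force: [-3.2, -16.5, 7.3]
0.76 sx [-0.305 -0.216] sy [0.175 0.25 ] z [0.0118 0.02   0.0213] slope deg -3.9 rms 0.0022
0.64 sx [-0.269 -0.186] sy [-0.184 -0.1  ] z [0.0048 0.0103 0.0114] slope deg -1.1 rms 0.0013
[ 0.5398 -0.0984  0.2168] [ -3.9 -16.2   6.3]
```

```bash
sed -i 's/r\[:2\]:/r:/' h.py; python3 -m pendant '[[0.06,0.001,0,-0.002,0],[0.06,0.001,0,-0.002,0],[0.06,0.0012,0,-0.002,0],[0.06,0.0012,0,-0.002,0],[0.06,0.0014,0,-0.002,0],[0.06,0.0014,0,-0.002,0],[0.06,0,0,0,0]]'|sed -n '2p;4p';python3 -c "
from h import *
tilt()"
```

```text
eef_pos: [0.5411, -0.0879, 0.2286]
contact_force: [-1.6, -8.1, 5.0]
0.65 sx [-0.153 -0.086] sy [-0.029  0.087] z [0.0138 0.0464 0.0659] slope deg -40.7 rms 0.0016
0.6 sx [-0.308 -0.21 ] sy [0.182 0.265] z [0.0119 0.02   0.0213] slope deg -3.3 rms 0.0022
0.58 sx [-0.265 -0.186] sy [-0.185 -0.1  ] z [0.0053 0.0103 0.0115] slope deg -1.0 rms 0.0012
[ 0.541  -0.0881  0.2285] [-2.2 -8.6  5.4]
```

```bash
python3 -m pendant '[[0.06,0.002,0,-0.002,0],[0.06,0.0022,0,-0.002,0],[0.06,0.0022,0,-0.002,0],[0.06,0.0024,0,-0.002,0],[0.06,0.0024,0,-0.002,0],[0.06,0.0025,0,-0.002,0],[0.06,0.0026,0,-0.002,0],[0.06,0.0027,0,-0.002,0],[0.06,0,0,0,0]]'|sed -n '2p;4p';python3 -c "
from h import *
tilt()"
```

```text
eef_pos: [0.5427, -0.0696, 0.2451]
contact_force: [-3.2, -8.9, 11.2]
0.83 sx [-0.258 -0.185] sy [-0.184 -0.105] z [0.0057 0.0102 0.0114] slope deg -1.0 rms 0.0012
0.72 sx [-0.135 -0.087] sy [-0.028  0.087] z [0.0157 0.0602 0.0814] slope deg -56.3 rms 0.0024
0.6 sx [-0.31  -0.199] sy [0.193 0.288] z [0.012  0.0201 0.0213] slope deg -2.5 rms 0.0021
[ 0.5426 -0.0698  0.245 ] [-3.5 -9.7 11.1]
```

```bash
python3 -m pendant '[[0.06,0.0028,0,-0.002,0],[0.06,0.0028,0,-0.002,0],[0.06,0.003,0,-0.0018,0],[0.06,0.003,0,-0.0016,0],[0.06,0.003,0,-0.0014,0],[0.06,0.003,0,-0.0012,0],[0.06,0.003,0,-0.001,0],[0.06,0.003,0,-0.0008,0],[0.06,0,0,0,0]]'|sed -n '2p;4p';python3 -c "
from h import *
tilt()"
```

```text
eef_pos: [0.5451, -0.0443, 0.2569]
contact_force: [-3.1, -5.2, 12.6]
0.95 sx [-0.11  -0.086] sy [-0.028  0.086] z [0.0185 0.0731 0.0932] slope deg -73.9 rms 0.0059
0.85 sx [-0.298 -0.19 ] sy [0.209 0.303] z [0.012  0.0202 0.0214] slope deg -2.7 rms 0.0022
0.77 sx [-0.249 -0.184] sy [-0.188 -0.123] z [0.0045 0.0102 0.0115] slope deg -1.6 rms 0.0015
[ 0.5451 -0.0445  0.2569] [-2.9 -4.5 12.1]
```

```bash
python3 -m pendant '[[0.06,0.0025,0,-0.0005,0],[0.06,0.0025,0,-0.0005,0],[0.06,0.0025,0,0,0],[0.06,0.0025,0,0,0],[0.06,0.0025,0,0,0],[0.06,0.0025,0,0,0],[0.06,0.0025,0,0,0],[0.06,0.0025,0,0,0],[0.06,0.0025,0,0,0],[0.06,0.0025,0,0,0],[0.06,0,0,0,0]]'|sed -n '2p;4p';python3 -c "
from h import *
tilt()
p,d=bot.read_camera('scene');q,_=bot.read_camera('wrist')
cv2.imwrite('pics/f.png',np.hstack([cv2.resize(q,(400,250)),cv2.resize(p[130:255,200:400],(400,250))]))"
```

```text
eef_pos: [0.5478, -0.0182, 0.2586]
contact_force: [-3.0, -0.5, 20.1]
0.79 sx [-0.087 -0.076] sy [-0.028  0.085] z [0.0293 0.0881 0.0952] slope deg 23.8 rms 0.0194
0.71 sx [-0.196 -0.183] sy [-0.156 -0.144] z [0.0041 0.0087 0.0111] slope deg -8.4 rms 0.0018
0.59 sx [-0.274 -0.185] sy [0.154 0.305] z [0.0118 0.0202 0.0215] slope deg -3.3 rms 0.0024
[ 0.5478 -0.0183  0.2586] [-3.6  0.5 19.7]
```

View pics/f.png

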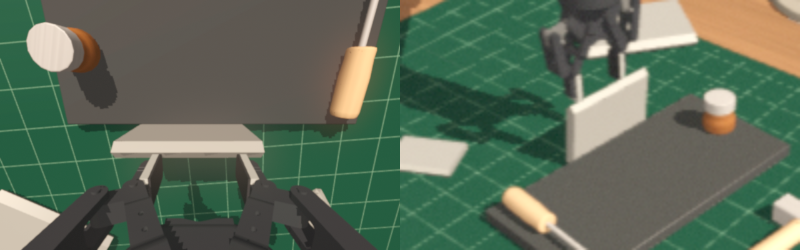

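The plate is upright, just past vertical and leaning on the slab edge at about (187,140). The fingertips are bearing down on its bevel, so I'll ease up and push on.

```bash
python3 -m pendant '[[0.06,0,0,-0.002,0],[0.06,0,0,0,0]]'|sed -n '2p;4p'; python3 -m pendant '[[0.06,0.0025,0,0,0],[0.06,0.0025,0,0,0],[0.06,0.0025,0,0,0],[0.06,0,0,0,0]]'|sed -n '2p;4p';python3 -c "
from h import *
tilt()"
```

```text
eef_pos: [0.5472, -0.0182, 0.2592]
contact_force: [0.1, 0.1, 8.4]
eef_pos: [0.5472, -0.0105, 0.258]
contact_force: [0.2, 0.2, -0.6]
0.84 sx [-0.082 -0.069] sy [-0.028  0.085] z [0.0347 0.0886 0.0935] slope deg 63.4 rms 0.0149
0.67 sx [-0.269 -0.185] sy [0.155 0.308] z [0.0115 0.0202 0.0216] slope deg -3.0 rms 0.0026
0.48 sx [-0.081  0.048] sy [-0.145  0.166] z [0.0155 0.017  0.0184] slope deg -0.0 rms 0.0007Traceback (most recent call last):
  File "<string>", line 3, in <module>
    tilt()
    ~~~~^^
  File "h.py", line 31, in tilt
    c=np.polyfit(sx,W[:,2],1)
    raise TypeError("expected non-empty vector for x")
TypeError: expected non-empty vector for x
```

```bash
python3 -m pendant '[[0.06,0.003,0,0,0],[0.06,0.003,0,0,0],[0.06,0.003,0,0.001,0],[0.06,0.003,0,0.001,0],[0.06,0.003,0,0.001,0],[0.06,0.003,0,0.001,0],[0.06,0,0,0,0]]'|sed -n '2p;4p';python3 -c "
from h import *
tilt()
p,d=bot.read_camera('scene');q,_=bot.read_camera('wrist')
cv2.imwrite('pics/g.png',np.hstack([cv2.resize(q,(400,250)),cv2.resize(p[130:255,200:400],(400,250))]))"
```

```text
eef_pos: [0.5489, 0.0071, 0.2542]
contact_force: [0.3, 1.0, -0.1]
0.93 sx [-0.114 -0.029] sy [-0.028  0.086] z [0.0257 0.0311 0.0325] slope deg -0.5 rms 0.0018
0.68 sx [-0.255 -0.185] sy [0.164 0.302] z [0.0111 0.0201 0.0216] slope deg -4.7 rms 0.0029
0.59 sx [-0.259 -0.215] sy [-0.128 -0.097] z [0.0073 0.0106 0.012 ] slope deg -1.0 rms 0.001
[0.5489 0.0067 0.2543] [-0.   0.4  0.3]
```

View pics/g.png

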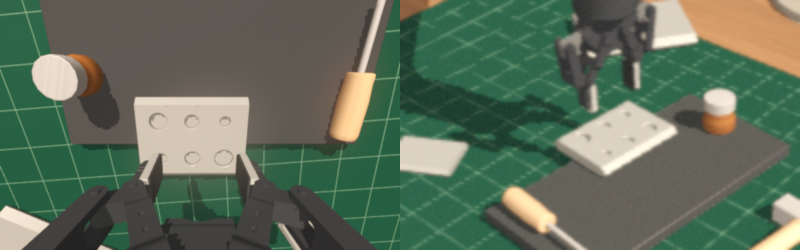

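Turned over, cups up, overhanging the slab's edge by about 35 mm. Next I back off, come down behind it and push it on.

```bash
python3 -m pendant '[[0.06,-0.03,0,0,0],[0.06,-0.03,0,0,0],[0.06,-0.026,0,0,0],[0.06,0,0,0.03,0],[0.06,0,0,0.03,0],[0.06,0,0,0.005,0],[0.06,0,0,0,0],[0.06,0,0,0,0]]'|sed -n '2p;4p'
```

```text
eef_pos: [0.5419, -0.0796, 0.1901]
contact_force: [-0.5, -0.7, 1.1]
```

```bash
python3 -m pendant '[[0.06,0,0,0.0025,0],[0.06,0.01,0,0,0],[0.06,0.01,0,0,0],[0.06,0.008,0,0,0],[0.06,0.008,0,0,0],[0.06,0.008,0,0,0],[0.06,0.008,0,0,0],[0.06,0.008,0,0,0],[0.06,0,0,0,0]]'|sed -n '2p;4p';python3 -m pendant '[[0.06,0.008,0,0,0],[0.06,0.008,0,0,0],[0.06,0.008,0,0,0],[0.06,0.008,0,0,0],[0.06,0,0,0,0]]'|sed -n '2p;4p';python3 -c "
from h import *
tilt()"
```

```text
eef_pos: [0.5472, -0.0182, 0.1874]
contact_force: [0.3, -1.9, 0.9]
eef_pos: [0.5496, 0.0134, 0.1872]
contact_force: [-0.8, -1.0, 1.7]
0.87 sx [-0.049  0.041] sy [-0.028  0.087] z [0.0252 0.0307 0.0322] slope deg -0.3 rms 0.0019
[0.5494 0.0131 0.1871] [-0.2  0.5 -0.1]
```

```bash
python3 -m pendant '[[0.06,-0.02,0,0,0],[0.06,-0.03,0,0,0],[0.06,-0.03,0,-0.01,0],[0.06,-0.03,0,-0.03,0],[0.06,-0.03,0,-0.04,0],[0.06,-0.03,0,-0.04,0],[0.06,-0.03,0,-0.04,0],[0.06,0,0,0,0],[0.06,0,0,0,0],[0.06,0,0,0,0]]'|sed -n '1,2p;4p';python3 -c "
from h import *
p,d=bot.read_camera('top');q,_=bot.read_camera('wrist')
cv2.imwrite('pics/h.png',np.hstack([cv2.resize(q,(400,250)),cv2.resize(p[60:285,200:560],(400,250))]))
for n in['near_right','near_left','far_right','far_left']:
    print(n,[(round(r['score'],2),(np.array([[.085,.996],[-.996,.085]])@(onplane('top',r['at'],.023)[0,:2]-[.576,.075])).round(3)) for r in bot.pinpoint(n,'top')[:3]])"
```

```text
t: 18.75
eef_pos: [0.5337, -0.1707, 0.3259]
contact_force: [-0.6, 1.0, -0.8]
near_right [(0.97, array([-0.18 ,  0.285])), (0.76, array([-0.285, -0.129])), (0.65, array([ 0.047, -0.029]))]
near_left [(0.92, array([0.048, 0.092])), (0.88, array([-0.26 ,  0.146])), (0.71, array([-0.214, -0.087]))]
far_right [(0.96, array([-0.281,  0.349])), (0.74, array([-0.245, -0.184])), (0.67, array([-0.054, -0.032]))]
far_left [(0.7, array([-0.179, -0.138])), (0.65, array([-0.055,  0.094])), (0.57, array([-0.369,  0.217]))]
```

View pics/h.png

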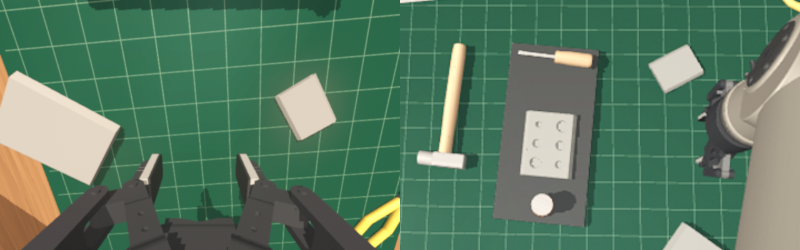

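The plate is at about (548,145) in the right-hand view, cups up and wholly on the slab. Its corners are at slab x −55 to +48 mm and y −32 to +94 mm. The jar, awl and hammer look undisturbed, and the robot is clear.

```bash
python3 -c "
from station import bot
print(bot.hand_in())"
```

```text
the job is handed in; nothing more can be done
None
```

I handed the job in at about 19 s: the plate was pushed against the slab and turned over, and it lies flat, cups up and wholly on the slab; the last picture shows the jar, awl and hammer apparently where they were, but no verdict came back.

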